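# Refit the strip cutter's guide bar and slide its collecting tray home

### The arm

A 7-joint arm with a two-finger parallel gripper is mounted at the origin on the work surface. World frame = base frame: x ahead of the robot, y to its left, z up, the work surface at z = 0. Lengths are in m, angles in rad, forces in N, time in s.
With the tool pointing down it reaches from about 0.375 to 0.925 m from the base axis. Payload 3.1 kg.
Tool frame: the origin (TCP) lies midway between the tips of the shut fingers; the grasp point (between the pads) lies ctrl.grasp_offset behind it (ctrl.grasp_offset is the distance from the TCP to the grasp point, in m); z points along the fingers, x is the direction in which the jaws open and shut, and the axes are right-handed (so a half turn about z gives the same grasp; the last joint's range is limited). The gripper opens to 85 mm and grips with 20 to 120 N. Pads are 22 mm wide; open, the fingers measure 114 mm over their backs; the gripper's body (76 mm by 85 mm) begins 54 mm behind the grasp point. The pads swing forward as they close: fully open they stand 13 mm farther back than shut.
Start: joints at [-1.207, 0.383, 0.044, 1.598, -0.018, 1.161, -0.05], TCP at [0.29, 0.582, 0.231] pointing down, gripper open.
Joint ranges: [-2.61, 2.61], [-0.41, 2.15], [-1.48, 1.57], [0, 2.5], [-1.57, 4.71], [0.05, 1.97], [-2.85, 2.85]. Speed limits (rad/s): [2.79, 2.79, 3.14, 3.14, 3.14, 3.14, 3.14].

### API

Orientations are given as a unit quaternion [x, y, z, w].
In Python, from cell import ctrl gives the robot as it stands.
- The arm moves only by the tool arm_command, never from a script. Its argument "plan" is a list of rows, each a list of 3 entries, a list of its own where there are three numbers: the gripper command: -1 is fully open, 1 is shut, values between are in proportion, then the shift along the tool's x, y, z as a fraction of full scale, then the turn about the tool's z as a fraction of full scale. A call has 1 to 5 rows; each row is the pose to reach, as a shift and turn from the pose commanded when the call began, along the tool's axes at that moment, turning the shorter way round; what a row does not reach only later rows make up. Full scale, the value 1, is 0.15 m for a shift and 2 pi rad for a turn. A row lasts 1/8 s, in which the tool goes at most 62.5 mm and 10.7 degrees, less where a joint would pass 70% of its speed; a pose out of reach is approached as far as the arm can. A call with a number of a shift or a turn outside -1 to 1 is refused whole. A call with a gripper value outside its range is refused whole. The fingers move at their own pace and stop on an object; the grip force is fixed at half the most. Time passes only in rows, so rows that repeat a pose let the fingers close. It gives the time, the measured TCP pose, the force and the opening at its end, in the units of the state.
- ctrl.get_state(): the state, without advancing time (a new reading comes with each control period).
- ctrl.read_camera(name): name is "side" or "top" or "wrist"; returns a dict with "color" (480x640x3 uint8, red, green, blue), "fx", "fy", "cx", "cy" (pixels), "R" (3x3) and "t" (3): a world point X has camera coordinates R X + t. Camera axes: x right, y down, z forward; pixel columns grow to the right and rows downward; lengths in m; the calibration is good to about 2 mm. The wrist camera is an equidistant fisheye: a pixel r from the principal point sees the ray r / f radians off the axis. A picture is of the moment at which its call begins. There is no depth.
- ctrl.hand_in(): hands the job in, once; it reports no verdict.
Trained networks look in a picture, given as the dict that the camera call returned (one of the last four; its "shot" number tells which), for a name from the list of things; names that differ only in an ending like _2 or _b are one class to them, and where a whole thing is asked for, a point or a joint stands for the part that bears it (a point fixed in the world has none). Each returns a list of dicts, best first, with "conf" (0 to 1); they miss things now and then, are a little off and sometimes report something else, mostly with a low value. They report only what shows in the picture. A call takes as long as a camera call. They do not tell look-alikes from the thing itself.
- ctrl.boxes_of(label, picture): "at" ([row, column] in pixels, amid what is visible of it).
The state is a dict: "time": time; "qpos": joint angles; "qd": joint speeds; "effort": joint torques, N m; "tool_pos": TCP position; "tool_rot": TCP orientation; "force": force on the tool from outside, world axes, zero at the start; "wrist_torque": the same for the moment, N m; "width": finger opening in m.
Only numpy, scipy, OpenCV 4.12 (cv2) and the standard library are available. Lean on these libraries where they do the work, as an engineer would, in place of code of your own. Each camera call takes 0.05 s, during which the arm holds its last target. There are 200 camera calls.

### The job

The test-strip cutter has just been cleaned and must be made ready to run again. Put the loose steel guide bar back across the cutter's outlet, pressing it down past the sprung jaws until it sits fully in both fork clips and both jaws have closed over it. Slide the white collecting tray along the bench, keeping it flat on the bench, under the outlet chute until its short end rests flush against the cutter's front, square and centred under the chute; leave the other bench things where they stand.

Things in the scene. Friction and masses are not known exactly. Their poses are not given: they have to be found in the camera images.
- cutter: Bench-top strip cutter, fixed, grey with black deck. Origin: footprint centre, on the bench. Front faces its -x (roughly world -y, the robot's right), y along the front. Housing 360 (x) by 340 (y) mm, top 200 mm high (240 at the rear); front face at x = -180 mm. Two 10 mm side plates at y = +-75 mm stand out to x = -285 mm, from 85 mm above the bench up to the fork clips.
- clip_left (a point): Middle of the slot floor of the upward-open fork clip in the side plate at the cutter's y = +75 mm; x = -262, z = 160 mm in the cutter's frame. Slot 11.4 mm wide in x; front prong 8 mm, rear prong 13 mm above the floor, then a lead-in sloping back to 24 mm above the floor, 16 mm behind the slot. Space between the plates is free for a gripper for 60 mm behind the slot, 30 mm below it, and in front.
- clip_right (a point): The same point of the fork clip at the cutter's y = -75 mm.
- chute_lip (a point): Middle of the lower edge of the steel outlet chute, 134 mm wide, which slopes down from the housing between the plates; lip at x = -304, z = 68 mm in the cutter's frame. The tray (35 mm high) passes under it.
- seat (a point): Where the middle of the guide bar's axis belongs when seated: x = -262, y = 0, z = 165 mm in the cutter's frame, 5 mm above the fork floors. Axes as the cutter's; the seated bar lies along y.
- bay (a point): Where the tray's origin belongs: on the bench under the chute, x = -280, y = 0, z = 0 in the cutter's frame (tray end touching the front face at x = -180 mm). Axes as the cutter's; the tray's long side lies along x.
- jaw_left (a joint): Sprung steel jaw (6 mm thick) on the outer face of the left plate, at the cutter's y = +83.5 mm, hinged 32 mm below the seated bar's axis. rad: 0 = closed, hook over the middle of the slot; positive = swung forward (cutter -x), up to 0.6. Its sloped top lets a bar pressed straight down push it open (about 0.13 rad); it then springs shut over the bar. Both jaws together take about 8 to 12 N.
- jaw_right (a joint): The same jaw on the right plate, at the cutter's y = -83.5 mm.
- jaw_left_nose (a point): Tip of the left jaw's hook, 8.5 mm above the seated bar's axis when closed; the jaw's top edge is 22 mm above that axis, 12 mm in front of it.
- jaw_right_nose (a point): Tip of the right jaw's hook, the same.
- guide_bar: Loose round steel bar, 10 mm in diameter, 216 mm long overall, 0.2 kg, with a dark hexagonal knob (22 mm across flats, 14 mm long) at each end; 188 mm clear between the knobs, which hang outside plates and jaws when seated (7 mm to spare each side). Origin on its axis at mid-length; x along the bar, either way round. It lies on the bench on its knobs, axis 11 mm up, to the robot's right.
- tray: Loose open white plastic tray, 200 (its x) by 160 (its y) mm, 35 mm high, walls 4 mm, about 0.35 kg. Origin: centre of its underside. Flat on the bench between the bar and the cutter; it starts 120 to 260 mm short of its place, off-centre and askew by up to 0.65 rad. Pushed on its end 65 mm off the middle it turns roughly 0.3 rad per 100 mm.
- tube_rack: Bystander: grey rack 70 by 110 by 73 mm with two blue-capped tubes to 114 mm; origin at the centre of its underside.
- reagent_bottle: Bystander: bottle, 68 mm in diameter, 130 mm high; origin at the centre of its underside.
- jar: Bystander: amber jar, 72 mm in diameter, 75 mm high; origin at the centre of its underside.
Not all that is in view belongs to the job. Of the things like the guide_bar, leave any that is pink; of the rest the smaller one is meant.

How it is judged:
By the outcome, as a careful person would: the job done as asked, in the order asked, and still so for the second after the job is handed in, with the robot touching nothing.
It also fails if it takes over 72 s, if anything falls off the work surface, if the arm or the gripper's body presses on something with over 40 N, if the wrist force passes 120 N, or if a joint passes its speed limit or range.

## Working session

There is one attempt and no reset: what is moved stays moved. The work goes in short steps, Python scripts to look and compute and a tool call to move; the robot and the scene stay as the last step left them, time stands still between calls to the robot, and variables do not carry over. Pictures are saved under pics/ and viewed, about 8 in all and at most 12, crops included, and the job is handed in when it is done.

Besides the shell and the picture viewer there is one more tool, called by a JSON object that holds its "name" and its "arguments", one argument or row to a line. arm_command: Moves the arm, as the interface text tells. Its arguments: {"type":"object","properties":{"plan":{"type":"array"}},"required":["plan"]}

```bash
mkdir -p pics; ls; python3 - <<'E'
from cell import ctrl
import cv2,numpy as np
s=ctrl.get_state(); print({k:np.round(v,3).tolist() for k,v in s.items()}, ctrl.grasp_offset)
for n in ["top","side"]:
    p=ctrl.read_camera(n); cv2.imwrite(f"pics/{n}0.png",p["color"][:,:,::-1])
    print(n,p["fx"],p["fy"],p["cx"],p["cy"],np.round(p["R"],4).tolist(),np.round(p["t"],4).tolist())
    for l in ["cutter","guide_bar","tray","clip_left","clip_right","chute_lip","jaw_left","jaw_right","jaw_left_nose","jaw_right_nose","tube_rack","reagent_bottle","jar"]:
        print(l,[(np.round(d["at"],1).tolist(),round(d["conf"],2)) for d in ctrl.boxes_of(l,p)][:4])
E
```

```text
pics
{'time': 0.0, 'qpos': [-1.207, 0.384, 0.044, 1.6, -0.018, 1.161, -0.05], 'qd': [0.0, 0.0, 0.002, -0.0, -0.001, 0.001, -0.001], 'effort': [-0.0, -43.345, 1.025, -24.952, 0.011, 0.011, 0.0], 'tool_pos': [0.289, 0.581, 0.23], 'tool_rot': [0.85, 0.527, -0.001, 0.001], 'force': [-0.169, -0.375, 0.331], 'wrist_torque': [-0.004, -0.016, -0.012], 'width': 0.086} 0.0187
top 521.5228760235121 521.5228760235121 319.43515631792667 245.51898082161424 [[0.0156, -0.9999, 0.0037], [-0.9854, -0.016, -0.1698], [0.1698, -0.001, -0.9855]] [-0.0315, 0.5148, 1.7321]
cutter [([223.3, 182.4], 0.73)]
guide_bar [([297.1, 474.8], 0.92), ([327.5, 391.8], 0.71), ([248.1, 395.7], 0.65)]
tray [([238.2, 310.6], 0.77)]
clip_left [([222.9, 184.7], 0.81), ([179.1, 380.1], 0.21)]
clip_right []
chute_lip [([222.3, 182.3], 0.72)]
jaw_left []
jaw_right [([256.9, 394.3], 0.5)]
jaw_left_nose []
jaw_right_nose [([168.9, 308.7], 0.42), ([224.1, 179.0], 0.32)]
tube_rack [([169.4, 310.2], 0.75), ([222.6, 183.5], 0.21)]
reagent_bottle [([180.6, 382.8], 0.75)]
jar [([202.6, 419.8], 0.58)]
side 453.4136663306233 453.4136663306233 330.12766324292573 240.08313917516463 [[0.9569, -0.2904, -0.006], [-0.1655, -0.528, -0.8329], [0.2387, 0.798, -0.5533]] [-0.4898, 0.1874, 1.1439]
cutter [([174.4, 314.1], 0.64)]
guide_bar [([470.7, 386.2], 0.96), ([355.3, 358.0], 0.85), ([375.0, 245.3], 0.8)]
tray [([264.9, 341.4], 0.93), ([354.9, 356.3], 0.33)]
clip_left [([177.2, 311.5], 0.67)]
clip_right [([176.6, 310.8], 0.97)]
chute_lip [([176.7, 312.2], 0.95)]
jaw_left [([197.8, 305.7], 0.49)]
jaw_right []
jaw_left_nose []
jaw_right_nose []
tube_rack []
reagent_bottle [([295.5, 449.7], 0.56)]
jar [([353.7, 458.7], 0.61)]
```

View pics/top0.png

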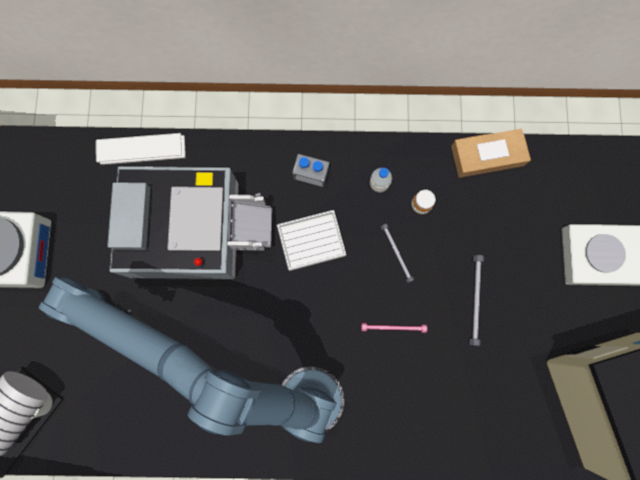

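View pics/side0.png

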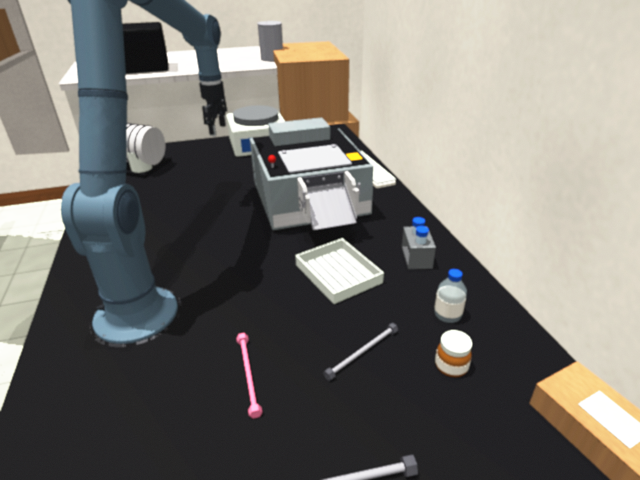

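The top view shows the small grey bar from about (385,227) to (409,279), with the pink bar at (395,328) and the large bar at (477,300). The tray is centred near (311,240), and the cutter sits at the left with its chute and clips around (232–270, 195–248). The side view agrees. Next I'll zoom in for precise corners.

```bash
cat > h.py <<'E'
import numpy as np, cv2
from scipy.optimize import least_squares
from scipy.spatial.transform import Rotation as Rn
def proj(p,X):
    c=np.atleast_2d(X)@p["R"].T+p["t"]
    return np.c_[p["fx"]*c[:,0]/c[:,2]+p["cx"],p["fy"]*c[:,1]/c[:,2]+p["cy"]]
def back(p,uv,z):
    uv=np.atleast_2d(uv).astype(float)
    d=np.c_[(uv[:,0]-p["cx"])/p["fx"],(uv[:,1]-p["cy"])/p["fy"],np.ones(len(uv))]@p["R"]
    o=-np.array(p["R"]).T@p["t"]
    return o+d*((z-o[2])/d[:,2])[:,None]
def place(pose,L):
    x,y,a=pose; L=np.atleast_2d(np.array(L,float)); c,s=np.cos(a),np.sin(a)
    return np.c_[x+c*L[:,0]-s*L[:,1],y+s*L[:,0]+c*L[:,1],L[:,2]]
E
python3 - <<'E'
from cell import ctrl; from h import *
a=ctrl.read_camera("top"); b=ctrl.read_camera("side")
import pickle; pickle.dump((a,b),open("p0.pkl","wb"))
A=cv2.resize(a["color"][160:285,105:280],None,fx=4.5,fy=4.5,interpolation=cv2.INTER_CUBIC)
B=cv2.resize(b["color"][110:240,240:380],None,fx=4.5,fy=4.5,interpolation=cv2.INTER_CUBIC)
cv2.imwrite("pics/a1.png",A[:,:,::-1]);cv2.imwrite("pics/b1.png",B[:,:,::-1])
g=a["color"].astype(int)
m=(g.min(2)>110).astype(np.uint8); m[:, :272]=0; m[:,352:]=0; m[:205]=0; m[275:]=0
m=cv2.morphologyEx(m,cv2.MORPH_CLOSE,np.ones((5,5)))
c=max(cv2.findContours(m,0,2)[0],key=cv2.contourArea); box=cv2.boxPoints(cv2.minAreaRect(c)); W=back(a,box,.035)
print("tray",box.round(1).tolist(),W.round(3).tolist(),W.mean(0).round(4),[round(float(np.linalg.norm(W[i]-W[i-1])),3) for i in range(4)])
m=(g.sum(2)>120).astype(np.uint8);m[:215]=0;m[290:]=0;m[:,:370]=0;m[:,425:]=0
c=max(cv2.findContours(m,0,2)[0],key=cv2.contourArea);print("bar",cv2.contourArea(c)); box=cv2.boxPoints(cv2.minAreaRect(c));W=back(a,box,.011)
print(box.round(1).tolist(),W.mean(0).round(4),[round(float(np.linalg.norm(W[i]-W[i-1])),3) for i in range(4)],W.round(3).tolist())
E
```

```text
tray [[275.8999938964844, 224.0], [334.0, 208.6999969482422], [346.20001220703125, 255.1999969482422], [288.20001220703125, 270.5]] [[0.59, 0.128, 0.035], [0.647, -0.072, 0.035], [0.485, -0.115, 0.035], [0.429, 0.081, 0.035]] [0.5377 0.0056 0.035 ] [0.167, 0.208, 0.168, 0.204]
bar 3993.5
[[370.0, 215.0], [424.0, 215.0], [424.0, 289.0], [370.0, 289.0]] [ 0.5041 -0.2924  0.011 ] [0.26, 0.19, 0.26, 0.185] [[0.632, -0.199, 0.011], [0.635, -0.388, 0.011], [0.376, -0.384, 0.011], [0.373, -0.199, 0.011]]
```

View pics/a1.png

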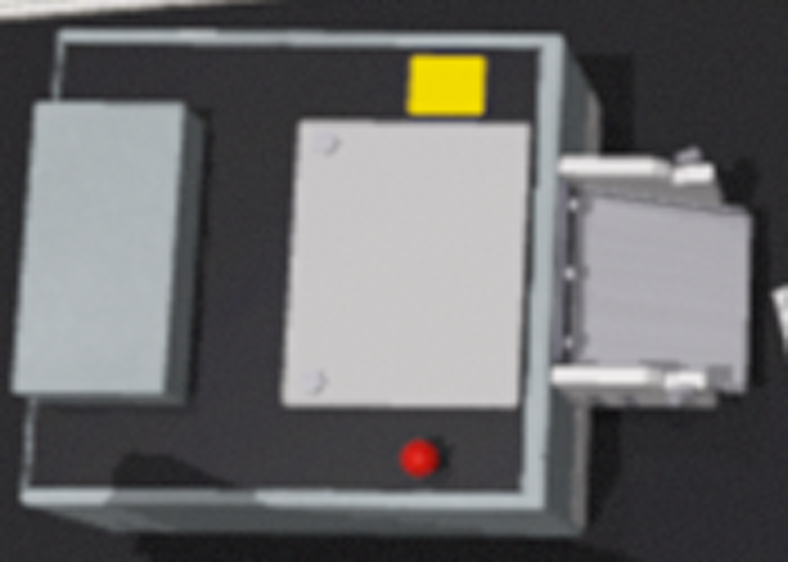

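View pics/b1.png

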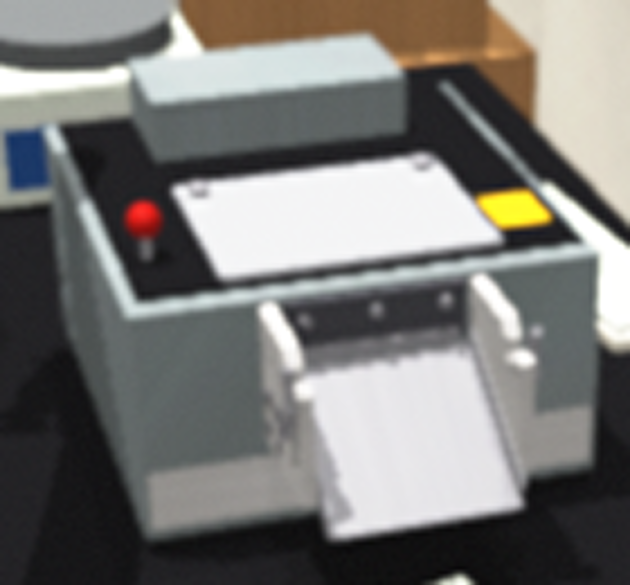

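The crops show the cutter's housing corners, chute lip and plates clearly. Now I'll fit the cutter pose to them and refine the bar and tray. In both crops the plates end at the clips, near (690,175) and (690,385) in the top view.

```bash
cat > fit.py <<'E'
from h import *; import pickle
a,b=pickle.load(open("p0.pkl","rb"))
T=[((-.18,-.17,.2),(561,36)),((-.18,.17,.2),(544,508)),((.18,-.17,.2),(60,32)),((.18,.17,.2),(22,500)),((-.304,-.067,.068),(751,212)),((-.304,.067,.068),(743,390))]
S=[((-.18,.17,.2),(130,316)),((-.18,-.17,.2),(597,252)),((-.18,.17,0),(150,540)),((-.18,-.17,0),(592,468)),((-.304,.067,.068),(333,540)),((-.304,-.067,.068),(524,507)),((.18,.17,.2),(48,128))]
cv=lambda P,o:(np.array([q[1] for q in P])+.5)/4.5-.5+o
rt=lambda x:(proj(a,place(x,[q[0] for q in T]))-cv(T,(105,160)))
rs=lambda x:(proj(b,place(x,[q[0] for q in S]))-cv(S,(240,110)))
x0=[.56,.5,np.pi/2]
for n,f in (("top",lambda x:rt(x).ravel()),("side",lambda x:rs(x).ravel()),("both",lambda x:np.r_[rt(x).ravel(),rs(x).ravel()])):
    r=least_squares(f,x0,loss="soft_l1",x_scale=.01); print(n,r.x.round(4))
C=r.x; print(rt(C).round(1).tolist(),rs(C).round(1).tolist())
np.save("C.npy",C)
print("seat",place(C,[[-.262,0,.165]]).round(4),"bay",place(C,[[-.28,0,0]]).round(4))
E
python3 fit.py
python3 - <<'E'
from h import *; import pickle
a,b=pickle.load(open("p0.pkl","rb"))
for p,r,nm in ((a,(368,428,215,292),"top"),(b,(315,405,315,385),"side")):
    g=p["color"].astype(int); u0,u1,v0,v1=r; s=g[v0:v1,u0:u1].max(2)
    th=np.median(s)+25; m=(s>th).astype(np.uint8)
    n,l,st,ce=cv2.connectedComponentsWithStats(m)
    i=1+np.argmax(st[1:,4]); uv=np.argwhere(l==i)[:,::-1]+[u0,v0]
    W=back(p,uv,.011)[:,:2]; c=W.mean(0); d=np.linalg.svd(W-c,full_matrices=False)[2][0]
    t=(W-c)@d; print(nm,np.median(s),len(uv),"extent",round(np.ptp(t),4),"mid",(c+d*(t.max()+t.min())/2).round(4),"ang",np.arctan2(d[1],d[0]).round(4), "ends",(c+d*t.min()).round(3),(c+d*t.max()).round(3))
# tray: rim corners by fit to both
for p,r in ((a,(272,352,200,275)),(b,(290,390,235,303))):
    g=p["color"].astype(int); u0,u1,v0,v1=r; m=(g[v0:v1,u0:u1].min(2)>95).astype(np.uint8)
    n,l,st,ce=cv2.connectedComponentsWithStats(m); i=1+np.argmax(st[1:,4]); c=cv2.findContours((l==i).astype(np.uint8),0,2)[0][0]
    h=cv2.convexHull(c); q=cv2.approxPolyDP(h,3,True)[:,0]+[u0,v0]; W=back(p,q,.035)
    print(q.tolist(),W[:,:2].round(3).tolist())
E
```

```text
top [0.5682 0.4447 1.5821]
side [0.5716 0.4532 1.5753]
both [0.5685 0.4457 1.5807]
[[0.1, -1.5], [0.0, -0.3], [-1.7, -1.4], [-1.2, 0.8], [-0.2, 1.1], [0.7, 0.4]] [[-0.9, -2.3], [2.4, -2.9], [-0.2, 4.8], [0.6, 3.9], [0.1, 1.3], [0.3, 1.3], [-1.7, -2.4]]
seat [[0.5711 0.1837 0.165 ]] bay [[0.5713 0.1657 0.    ]]
top 45.0 315 extent 0.22 mid [ 0.5014 -0.2915] ang -2.6964 ends [ 0.601 -0.244] [ 0.402 -0.339]
side 37.0 588 extent 0.2281 mid [ 0.503  -0.2863] ang -2.6997 ends [ 0.606 -0.237] [ 0.4   -0.335]
[[333, 210], [345, 255], [289, 270], [277, 224]] [[0.642, -0.068], [0.485, -0.111], [0.431, 0.079], [0.59, 0.124]]
[[343, 238], [383, 271], [382, 282], [332, 302], [296, 265], [295, 255]] [[0.591, 0.126], [0.644, -0.061], [0.623, -0.104], [0.474, -0.14], [0.424, 0.036], [0.433, 0.084]]
```

```bash
sed -i 's/((-.18,.17,0),(150,540)),((-.18,-.17,0),(592,468)),//' fit.py; python3 fit.py
```

```text
top [0.5682 0.4447 1.5821]
side [0.5707 0.4458 1.5724]
both [0.5685 0.4448 1.58  ]
[[0.5, -1.5], [0.3, -0.2], [-1.4, -1.4], [-1.0, 0.8], [0.1, 1.1], [1.0, 0.4]] [[-0.9, -2.2], [2.4, -2.8], [0.1, 1.4], [0.4, 1.4], [-1.7, -2.3]]
seat [[0.571  0.1828 0.165 ]] bay [[0.5711 0.1648 0.    ]]
```

{"name": "arm_command", "arguments": {
  "plan": [
    [-1,[-0.5,0.25,-0.5],0.03],
    [-1,[-0.75,0.4,-0.7],0.06],
    [-1,[-1,0.5,-0.8],0.09],
    [-1,[-1,0.5,-0.8],0.12],
    [-1,[-1,0.5,-0.8],0.145]
  ]
}}

```text
time: 2.12
tool_pos: [0.2911, 0.4129, 0.3535]
tool_rot: [0.996, 0.095, 0.001, -0.002]
force: [0.4, 1.0, -0.2]
width: 0.0855
```

```bash
cat >> h.py <<'E'
def status(ctrl,tgt=None,phi=None):
    s=ctrl.get_state(); R=Rn.from_quat(s["tool_rot"]).as_matrix(); f=np.arctan2(R[1,0],R[0,0])
    print("t",round(s["time"],2),"pos",np.round(s["tool_pos"],4),"phi",round(f,4),"tilt",np.round(R[:2,2],4),"F",np.round(s["force"],1),"w",round(s["width"],4),"q7",round(s["qpos"][6],2))
    if tgt is not None:
        d=R.T@(np.array(tgt)-s["tool_pos"])/.15; t=-((phi-f+np.pi)%(2*np.pi)-np.pi)/(2*np.pi)
        print("shift",d.round(3),"turn",round(t,4))
    return s
E
python3 -c "
from cell import ctrl;from h import *
status(ctrl,(.50,-.28,.25),-1.126)"
```

```text
t 2.12 pos [0.2911 0.4129 0.3535] phi 0.1896 tilt [0.0016 0.0036] F [ 0.4  1.  -0.2] w 0.0855 q7 -0.85
shift [0.496 4.801 0.675] turn 0.2094
```

{"name": "arm_command", "arguments": {
  "plan": [
    [-1,[0.4,0.4,0],0.03],
    [-1,[0.5,0.8,0],0.055],
    [-1,[0.6,1,0],0.085],
    [-1,[0.6,1,0],0.115],
    [-1,[0.6,1,0],0.14]
  ]
}}

```text
time: 2.75
tool_pos: [0.4083, 0.2837, 0.3515]
tool_rot: [0.941, -0.338, -0.0, -0.0]
force: [0.9, 0.1, 0.1]
width: 0.0852
```

```bash
python3 -c "
from cell import ctrl;from h import *
status(ctrl,(.50,-.28,.25),-1.126)"
```

```text
t 2.75 pos [0.4083 0.2837 0.3515] phi -0.69 tilt [0.     0.0007] F [0.9 0.1 0.1] w 0.0852 q7 -1.38
shift [2.864 2.51  0.674] turn 0.0694
```

{"name": "arm_command", "arguments": {
  "plan": [
    [-1,[0.3,0.27,0],0.02],
    [-1,[0.6,0.5,0],0.04],
    [-1,[0.9,0.8,0.1],0.06],
    [-1,[1,0.9,0.2],0.069]
  ]
}}

```text
time: 3.25
tool_pos: [0.4397, 0.0812, 0.3215]
tool_rot: [0.846, -0.533, 0.0, -0.001]
force: [0.3, 0.4, 0.5]
width: 0.0858
```

```bash
python3 -c "
from cell import ctrl;from h import *
status(ctrl,(.50,-.28,.25),-1.126)"
```

```text
t 3.25 pos [0.4397 0.0812 0.3215] phi -1.1238 tilt [0.0014 0.0013] F [0.3 0.4 0.5] w 0.0858 q7 -1.46
shift [2.346 0.679 0.474] turn 0.0003
```

{"name": "arm_command", "arguments": {
  "plan": [
    [-1,[0.33,0.1,0.1],0],
    [-1,[0.67,0.2,0.15],0],
    [-1,[1,0.3,0.2],0]
  ]
}}

```text
time: 3.62
tool_pos: [0.4648, -0.0697, 0.2909]
tool_rot: [0.849, -0.528, 0.0, -0.001]
force: [1.1, 0.3, 0.1]
width: 0.0852
```

{"name": "arm_command", "arguments": {
  "plan": [
    [-1,[0.33,0.1,0.1],0],
    [-1,[0.67,0.2,0.2],0],
    [-1,[1,0.3,0.27],0],
    [-1,[1,0.3,0.27],0]
  ]
}}

```text
time: 4.12
tool_pos: [0.4889, -0.2279, 0.2497]
tool_rot: [0.846, -0.532, -0.0, 0.002]
force: [-0.8, -0.1, -0.5]
width: 0.0853
```

```bash
python3 -c "
from cell import ctrl;from h import *
status(ctrl,(.50,-.28,.25),-1.126)
p=ctrl.read_camera('wrist'); cv2.imwrite('pics/w2.png',p['color'][:,:,::-1]); print({k:np.round(v,4).tolist() for k,v in p.items() if k!='color'})
print(ctrl.boxes_of('guide_bar',p))
import pickle;pickle.dump(p,open('w2.pkl','wb'))"
```

```text
t 4.12 pos [ 0.4889 -0.2279  0.2497] phi -1.1229 tilt [-0.0029 -0.004 ] F [-0.8 -0.1 -0.5] w 0.0853 q7 -0.59
shift [ 0.345  0.083 -0.001] turn 0.0005
{'fx': 371.6483, 'fy': 371.6483, 'cx': 317.5286, 'cy': 240.2473, 'R': [[0.432, -0.9019, 0.0016], [-0.8697, -0.4162, 0.2653], [-0.2386, -0.1159, -0.9642]], 't': [-0.4162, 0.2895, 0.4857], 'shot': 5}
[{'at': [379.2, 233.6], 'conf': 0.9}, {'at': [217.5, 374.3], 'conf': 0.64}, {'at': [330.6, 544.8], 'conf': 0.64}]
```

View pics/w2.png

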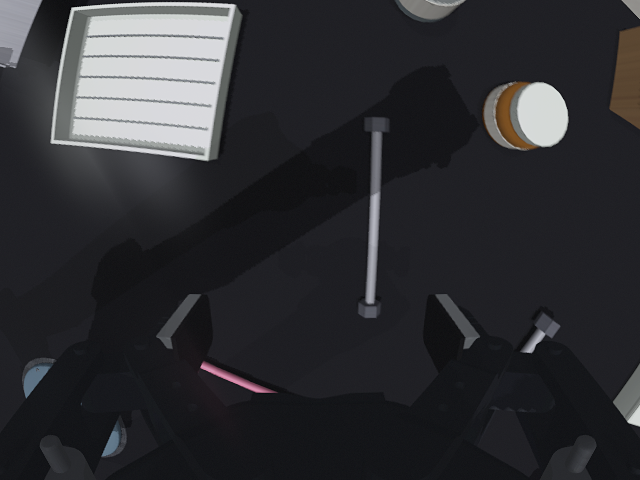

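Wrist view: the bar's knobs are at (376,124) and (369,310), the tray is at upper left and the jar is to the right, clear of the bar.

```bash
cat >> h.py <<'E'
def fback(p,uv,z):
    uv=np.atleast_2d(uv).astype(float); q=(uv-[p["cx"],p["cy"]])/p["fx"]; r=np.linalg.norm(q,axis=1)
    d=np.c_[q*(np.sin(r)/r)[:,None],np.cos(r)]@p["R"]; o=-np.array(p["R"]).T@p["t"]
    return o+d*((z-o[2])/d[:,2])[:,None]
def fproj(p,X):
    c=np.atleast_2d(X)@np.array(p["R"]).T+p["t"]; n=np.linalg.norm(c[:,:2],axis=1); th=np.arctan2(n,c[:,2])
    return c[:,:2]/n[:,None]*th[:,None]*p["fx"]+[p["cx"],p["cy"]]
E
python3 - <<'E'
from cell import ctrl; from h import *; import pickle
p=pickle.load(open('w2.pkl','rb'))
g=p["color"].astype(int).max(2)
rows=np.arange(140,296,3); uv=[]
for v in rows:
    s=g[v,340:400]; w=np.where(s>85)[0]
    if len(w) and len(w)<20: uv.append((340+w.mean(),v))
W=fback(p,uv,.011)[:,:2]; c=W.mean(0); d=np.linalg.svd(W-c)[2][0]; res=(W-c)@[-d[1],d[0]]
K=fback(p,[(376,124),(369,310)],.011)[:,:2]; t=(K-c)@d
print(len(uv),"ang",np.arctan2(d[1],d[0]),np.abs(res).max(),"knobs",K.round(4),np.linalg.norm(K[0]-K[1]),"mid",(c+d*t.mean()).round(4))
q=[(70,8),(240,6),(213,160),(52,143)]; print("tray",fback(p,q,.035)[:,:2].round(4).tolist())
m=c+d*t.mean()
status(ctrl,(m[0],m[1],.25),-1.126)
E
```

```text
52 ang -2.70245683289114 0.0005023686130886306 knobs [[ 0.5895 -0.2451]
 [ 0.4039 -0.3333]] 0.20550678587190446 mid [ 0.4968 -0.2894]
tray [[0.5844, 0.13], [0.64, -0.071], [0.4884, -0.114], [0.432, 0.0819]]
t 4.22 pos [ 0.4902 -0.2231  0.2501] phi -1.1158 tilt [-0.0013  0.0001] F [-0.   0.3 -0.5] w 0.0851 q7 -0.59
shift [0.416 0.155 0.001] turn 0.0016
```

{"name": "arm_command", "arguments": {
  "plan": [
    [-1,[0.2,0.07,0.2],0],
    [-1,[0.41,0.14,0.5],0.001],
    [-1,[0.41,0.14,0.9],0.001],
    [-1,[0.41,0.14,1],0.001],
    [-1,[0.41,0.14,1],0.001]
  ]
}}

```text
time: 4.85
tool_pos: [0.499, -0.2858, 0.1006]
tool_rot: [0.848, -0.531, -0.001, -0.001]
force: [0.9, -0.3, 0.7]
width: 0.0855
```

```bash
python3 -c "
from cell import ctrl;from h import *
status(ctrl,(.499,-.290,.005),-1.1317)
"
```

```text
t 4.85 pos [ 0.499  -0.2858  0.1006] phi -1.1185 tilt [-0.0008  0.0017] F [ 0.9 -0.3  0.7] w 0.0855 q7 -0.28
shift [0.026 0.013 0.638] turn 0.0021
```

{"name": "arm_command", "arguments": {
  "plan": [
    [-1,[0.02,0.01,0.3],0.002],
    [-1,[0.02,0.01,0.55],0.002],
    [-1,[0.02,0.01,0.63],0.002],
    [-1,[0.02,0.01,0.635],0.002],
    [0.3,[0.02,0.01,0.635],0.002]
  ]
}}

```text
time: 5.48
tool_pos: [0.5003, -0.2922, 0.0078]
tool_rot: [0.844, -0.537, 0.002, -0.0]
force: [-0.0, 0.5, 0.7]
width: 0.0695
```

{"name": "arm_command", "arguments": {
  "plan": [
    [1,[0,0,0],0],
    [1,[0,0,0],0],
    [1,[0,0,0],0],
    [1,[0,0,0],0],
    [1,[0,0,0],0]
  ]
}}

```text
time: 6.1
tool_pos: [0.4986, -0.2914, 0.0059]
tool_rot: [0.844, -0.537, 0.0, -0.0]
force: [-1.1, 0.4, 3.7]
width: 0.0074
```

```bash
python3 -c "
from cell import ctrl;from h import *
status(ctrl,(.499,-.290,.15),-1.1317)
"
```

```text
t 6.1 pos [ 0.4986 -0.2914  0.0059] phi -1.134 tilt [0.0002 0.0002] F [-1.1  0.4  3.7] w 0.0074 q7 -0.19
shift [-0.007 -0.007 -0.96 ] turn -0.0004
```

{"name": "arm_command", "arguments": {
  "plan": [
    [1,[0,0,0],0],
    [1,[0,0,0],0],
    [1,[0,0,-0.2],0],
    [1,[0,0,-0.5],0],
    [1,[0,0,-0.8],0]
  ]
}}

```text
time: 6.72
tool_pos: [0.4974, -0.2907, 0.1253]
tool_rot: [0.843, -0.537, -0.001, 0.0]
force: [0.5, 0.5, -2.1]
width: 0.0073
```

```bash
python3 -c "
from cell import ctrl;from h import *
status(ctrl,(.571,.183,.25),-1.57)
p=ctrl.read_camera('wrist'); cv2.imwrite('pics/w3.png',p['color'][:,:,::-1])
import pickle;pickle.dump(p,open('w3.pkl','wb'))"
```

```text
t 6.72 pos [ 0.4974 -0.2907  0.1253] phi -1.1342 tilt [-0.0025  0.0005] F [ 0.5  0.5 -2.1] w 0.0073 q7 -0.31
shift [-2.656 -1.778 -0.831] turn 0.0694
```

View pics/w3.png

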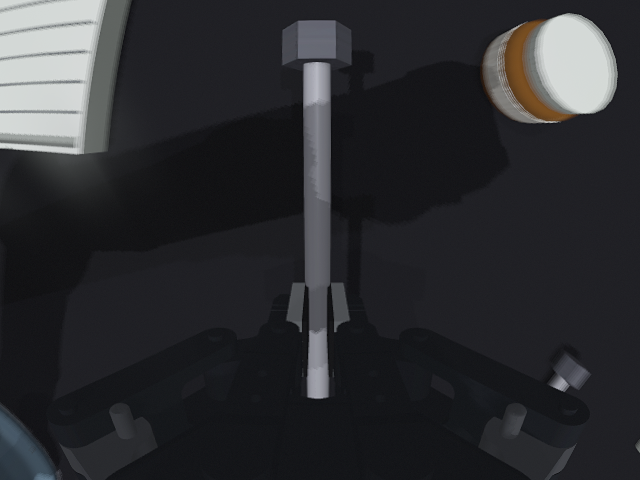

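The bar is held and square in the pads. Its far knob's inner face is at about (317,65). I'll compute the offset along the bar from that.

```bash
python3 -c "
from cell import ctrl;from h import *
import pickle;p=pickle.load(open('w3.pkl','rb'))
s=status(ctrl)
R=Rn.from_quat(s['tool_rot']).as_matrix()
for uv,z in (((317,66),.130+.011),((317,63),.130+.005),((317,22),.130+.011)):
    W=fback(p,uv,z)[0]; print(R.T@(W-s['tool_pos']))
# bar edges at two rows
g=p['color'].astype(int).max(2)
for v in (90,150,220,270):
    w=np.where(g[v,290:345]>60)[0]+290; W=fback(p,(w.mean(),v),.130)[0]; print(v,w.min(),w.max(),(R.T@(W-s['tool_pos'])).round(4))
"
```

```text
t 6.78 pos [ 0.5011 -0.2937  0.1316] phi -1.1353 tilt [ 0.0075 -0.0032] F [ 1.9 -1.6  2. ] w 0.0073 q7 -0.31
[-0.00528654 -0.08922958 -0.00889996]
[-0.00534487 -0.09155071 -0.00288737]
[-0.00528662 -0.10536523 -0.00881139]
90 303 330 [-0.0056 -0.0823  0.0021]
150 304 330 [-0.0054 -0.0599  0.0019]
220 304 329 [-0.0056 -0.0334  0.0018]
270 305 329 [-0.0054 -0.0133  0.0017]
```

{"name": "arm_command", "arguments": {
  "plan": [
    [1,[0,0,-0.3],0],
    [1,[-0.2,-0.1,-0.6],0],
    [1,[-0.45,-0.3,-0.9],0],
    [1,[-0.7,-0.45,-1],0],
    [1,[-0.95,-0.6,-1],0]
  ]
}}

```text
time: 7.4
tool_pos: [0.5206, -0.1227, 0.2765]
tool_rot: [0.843, -0.537, 0.001, -0.001]
force: [0.9, -0.6, -2.4]
width: 0.0072
```

{"name": "arm_command", "arguments": {
  "plan": [
    [1,[-0.25,-0.15,0],0.014],
    [1,[-0.5,-0.35,0],0.028],
    [1,[-0.75,-0.5,0],0.042],
    [1,[-0.95,-0.6,0],0.056],
    [1,[-0.95,-0.6,0],0.068]
  ]
}}

```text
time: 8.02
tool_pos: [0.5401, 0.0482, 0.2738]
tool_rot: [0.712, -0.702, -0.001, 0.001]
force: [0.7, -0.0, -1.5]
width: 0.0069
```

```bash
python3 -c "
from cell import ctrl;from h import *
status(ctrl,(.571,.175,.265),-1.5616)"
```

```text
t 8.03 pos [0.5401 0.0482 0.2738] phi -1.5562 tilt [-0.0023  0.0007] F [ 0.7 -0.  -1.5] w 0.0069 q7 -1.57
shift [-0.842 -0.219  0.059] turn 0.0009
```

{"name": "arm_command", "arguments": {
  "plan": [
    [1,[-0.2,-0.05,0],0],
    [1,[-0.45,-0.1,0],0],
    [1,[-0.7,-0.15,0],0.001],
    [1,[-0.84,-0.22,0],0.001],
    [1,[-0.84,-0.22,0],0.001]
  ]
}}

```text
time: 8.65
tool_pos: [0.5723, 0.1733, 0.274]
tool_rot: [0.71, -0.704, -0.0, 0.001]
force: [-0.1, -0.2, -1.6]
width: 0.0073
```

{"name": "arm_command", "arguments": {
  "plan": [
    [1,[0,0,0],0],
    [1,[0,0,0],0]
  ]
}}

```text
time: 8.9
tool_pos: [0.5725, 0.1673, 0.2754]
tool_rot: [0.707, -0.707, -0.0, 0.0]
force: [1.0, -0.3, -2.2]
width: 0.0072
```

```bash
python3 -c "
from cell import ctrl;from h import *
import pickle
status(ctrl,(.571,.183,.23),-1.5616)
p=ctrl.read_camera('wrist');a=ctrl.read_camera('top');b=ctrl.read_camera('side')
status(ctrl,(.571,.183,.23),-1.5616)
pickle.dump((p,a,b),open('w4.pkl','wb'))
A=cv2.resize(a['color'][185:260,210:290],None,fx=5,fy=5,interpolation=2)
B=cv2.resize(b['color'][140:215,280:380],None,fx=4,fy=5,interpolation=2)[:375]
B=cv2.resize(b['color'][140:215,290:370],None,fx=5,fy=5,interpolation=2)
cv2.imwrite('pics/w4.png',p['color'][:,:,::-1]);cv2.imwrite('pics/ab4.png',np.hstack([A,B])[:,:,::-1])"
```

```text
t 8.9 pos [0.5725 0.1673 0.2754] phi -1.5705 tilt [-0.0005 -0.0003] F [ 1.  -0.3 -2.2] w 0.0072 q7 -1.71
shift [-0.105  0.01   0.302] turn -0.0014
t 9.05 pos [0.5727 0.1682 0.2757] phi -1.5694 tilt [-0.      0.0004] F [ 0.  -0.1 -2.7] w 0.0075 q7 -1.71
shift [-0.098  0.011  0.305] turn -0.0012
```

View pics/w4.png

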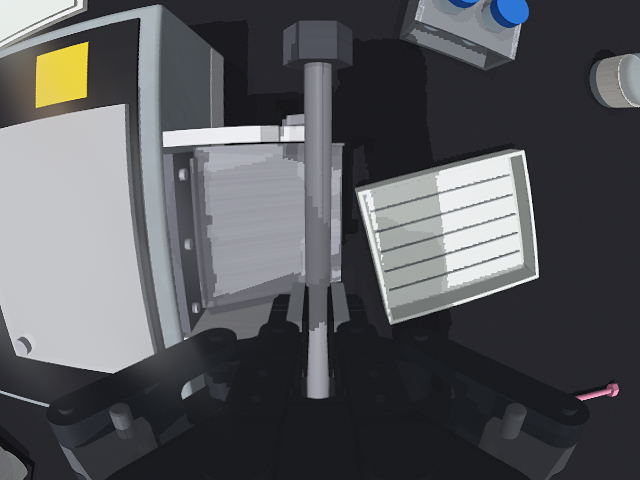

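View pics/ab4.png

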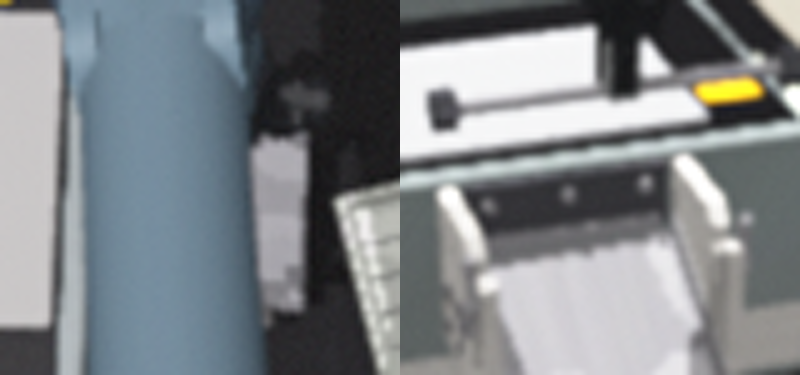

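The wrist view shows the right plate's top running from (163,138) to (305,127), the housing's front top corner at (160,5) and the chute lip corner at (343,143). I'll compare those with the projected cutter model.

```bash
python3 - <<'E'
from h import *; import pickle
p,a,b=pickle.load(open('w4.pkl','rb')); C=np.load('C.npy')
g=p["color"]; gr=cv2.cvtColor(g,cv2.COLOR_RGB2GRAY).astype(int)
print("row133",gr[133,155:312:3].tolist()); print("row40",gr[40,140:175].tolist()); print("row220",gr[220,165:185].tolist(),gr[220,334:352].tolist()); print("col220",gr[115:155,220].tolist())
L={"corner":(-.18,-.17,.2),"lipR":(-.304,-.067,.068),"plate_in_root":(-.18,-.07,.184),"leadtop_in":(-.246,-.07,.184),"leadtop_out":(-.246,-.08,.184),"rearprong":(-.2563,-.075,.173),"slot":(-.262,-.075,.160),"frontprong_front":(-.285,-.075,.168),"frontprong_in":(-.2677,-.075,.168),"jawtop":(-.274,-.0835,.187)}
for k,v in L.items(): print(k,fproj(p,place(C,[v])).round(1)[0])
# fit from the wrist picture alone
ob=[((-.18,-.17,.2),(160,5)),((-.304,-.067,.068),(343,143))]
f=lambda x:(fproj(p,place(x,[o[0] for o in ob]))-[o[1] for o in ob]).ravel()
r=least_squares(f,C,x_scale=.01); print(r.x.round(4),f(r.x).round(1), place(r.x,[[-.262,0,.165]]).round(4))
E
```

```text
row133 [164, 142, 76, 237, 234, 234, 233, 233, 234, 234, 234, 235, 235, 235, 235, 235, 236, 236, 236, 237, 237, 237, 237, 237, 237, 237, 238, 238, 238, 238, 238, 238, 238, 238, 238, 203, 189, 187, 187, 187, 187, 160, 162, 242, 238, 221, 222, 224, 225, 225, 100, 126, 130]
row40 [176, 178, 181, 181, 180, 179, 179, 179, 179, 179, 179, 179, 179, 179, 177, 169, 163, 154, 147, 124, 97, 86, 75, 76, 77, 78, 78, 78, 78, 78, 79, 79, 78, 78, 78]
row220 [114, 101, 99, 119, 118, 117, 117, 117, 117, 117, 118, 112, 90, 79, 80, 80, 79, 79, 77, 77] [175, 176, 176, 170, 158, 158, 131, 85, 32, 23, 24, 26, 22, 26, 27, 28, 27, 27]
col220 [104, 104, 104, 104, 104, 104, 104, 104, 104, 104, 103, 97, 167, 244, 238, 237, 237, 237, 237, 237, 237, 238, 238, 238, 238, 238, 239, 233, 187, 89, 116, 153, 167, 164, 164, 166, 166, 166, 170, 175]
corner [160.9  -7.6]
lipR [345.7 140.8]
plate_in_root [168.7 142.8]
leadtop_in [266.7 136.9]
leadtop_out [266.4 121.1]
rearprong [284.5 129.1]
slot [294.4 129.5]
frontprong_front [328.3 128.6]
frontprong_in [302.3 128.9]
jawtop [311.1 114.1]
[0.5571 0.4427 1.6036] [-2.7 -2.1  3.1  2.5] [[0.5656 0.1809 0.165 ]]
```

```bash
python3 - <<'E'
from h import *; import pickle
p,a,b=pickle.load(open('w4.pkl','rb')); C=np.load('C.npy')
tcp=np.array([.5726,.1678,.2755]); 
for dx in (.02,.05,.09): print("bar px",fproj(p,tcp+[dx,0,.005]).round(1))
print("far knob inner top",fproj(p,tcp+[.094,0,.016]).round(1),"outer top",fproj(p,tcp+[.108,0,.016]).round(1))
gr=cv2.cvtColor(p["color"],cv2.COLOR_RGB2GRAY).astype(int)
# front top edge
for v in (40,100,220,300): 
    s=gr[v,130:215]; print(v,[130+int(i) for i in np.where(np.abs(np.diff(s))>15)[0]], [fproj(p,place(C,[[-.18,y,.2]])).round(0).tolist()[0] for y in (-.14,-.08,0,.05)] if v==40 else "")
for v in (128,131,134,137): print(v,[(i,int(gr[v,i])) for i in range(252,308,2)])
# refit: u residuals only of lead edge 260.., rear prong 279, plate rows
ob=[((-.246,-.075,.184),(260,None)),((-.2563,-.075,.173),(279,None)),((-.304,-.067,.068),(343,143)),((-.304,0,.068),(341,None))]
def f(x):
    P=fproj(p,place(x,[o[0] for o in ob])); r=[P[i,0]-o[1][0] for i,o in enumerate(ob)]+[P[2,1]-143]
    Q=fproj(p,place(x,[(-.215,-.07,.184),(-.215,-.08,.184)])); return r+[Q[0,1]-142.5,Q[1,1]-126.7]
g=lambda x:f(x)+[(x[2]-1.578)*200]
r=least_squares(g,C,x_scale=.01); print(r.x.round(4),np.round(g(r.x),1),place(r.x,[[-.262,0,.165]]).round(4)); np.save("Cw.npy",r.x)
E
```

```text
bar px [[317.2 258.5]]
bar px [[317.1 181.3]]
bar px [[317.   74.2]]
far knob inner top [[316.9  57.2]] outer top [[316.9  19.3]]
40 [136, 137, 138, 139, 158, 159, 203, 204] [[159.0, 35.0], [158.0, 127.0], [168.0, 252.0], [178.0, 321.0]]
100 [135, 137, 138, 139, 157, 158, 209, 210, 211] 
220 [131, 135, 144, 145, 163, 167, 176, 193, 211, 212] 
300 [142, 143, 146, 155, 156, 174, 175, 176, 185, 200, 201, 203, 204] 
128 [(252, 239), (254, 239), (256, 238), (258, 239), (260, 197), (262, 188), (264, 190), (266, 189), (268, 189), (270, 190), (272, 189), (274, 189), (276, 190), (278, 145), (280, 142), (282, 170), (284, 239), (286, 240), (288, 241), (290, 222), (292, 217), (294, 207), (296, 219), (298, 226), (300, 226), (302, 227), (304, 158), (306, 113)]
131 [(252, 238), (254, 238), (256, 238), (258, 239), (260, 202), (262, 190), (264, 190), (266, 190), (268, 190), (270, 189), (272, 189), (274, 190), (276, 190), (278, 164), (280, 136), (282, 158), (284, 241), (286, 238), (288, 239), (290, 221), (292, 222), (294, 221), (296, 224), (298, 225), (300, 225), (302, 227), (304, 153), (306, 113)]
134 [(252, 238), (254, 238), (256, 238), (258, 239), (260, 215), (262, 190), (264, 190), (266, 189), (268, 189), (270, 189), (272, 188), (274, 188), (276, 189), (278, 158), (280, 132), (282, 158), (284, 243), (286, 239), (288, 239), (290, 221), (292, 222), (294, 222), (296, 224), (298, 225), (300, 224), (302, 226), (304, 148), (306, 112)]
137 [(252, 238), (254, 238), (256, 238), (258, 239), (260, 210), (262, 185), (264, 186), (266, 185), (268, 186), (270, 186), (272, 185), (274, 185), (276, 187), (278, 160), (280, 177), (282, 231), (284, 240), (286, 238), (288, 239), (290, 222), (292, 222), (294, 222), (296, 221), (298, 222), (300, 222), (302, 223), (304, 140), (306, 112)]
[0.5673 0.4488 1.5773] [ 0.7 -0.2 -1.3  0.5  0.  -0.2  0.2 -0.1] [[0.569  0.1868 0.165 ]]
```

{"name": "arm_command", "arguments": {
  "plan": [
    [1,[-0.06,0.01,0],-0.001],
    [1,[-0.115,0.017,0.15],-0.001],
    [1,[-0.115,0.017,0.35],-0.001],
    [1,[-0.115,0.017,0.5],-0.001],
    [1,[-0.115,0.017,0.5],-0.001]
  ]
}}

```text
time: 9.68
tool_pos: [0.5681, 0.1871, 0.1984]
tool_rot: [0.711, -0.703, -0.001, 0.002]
force: [-0.3, -0.3, -1.7]
width: 0.0074
```

{"name": "arm_command", "arguments": {
  "plan": [
    [1,[0,0,0],0],
    [1,[0,0,0],0]
  ]
}}

```text
time: 9.93
tool_pos: [0.5713, 0.187, 0.2021]
tool_rot: [0.71, -0.704, 0.0, -0.001]
force: [-0.1, 0.6, -2.3]
width: 0.0072
```

```bash
python3 -c "
from cell import ctrl;from h import *
import pickle
status(ctrl)
p=ctrl.read_camera('wrist');b=ctrl.read_camera('side')
status(ctrl,(.570,.185,.160),-1.563)
pickle.dump((p,b),open('w5.pkl','wb'))
A=cv2.resize(p['color'][80:200,230:370],None,fx=2.8,fy=2.8,interpolation=2)
B=cv2.resize(b['color'][140:215,290:370],None,fx=5,fy=5,interpolation=2)
im=np.zeros((375,800,3),np.uint8); im[:336,:392]=A; im[:,400:]=B
cv2.imwrite('pics/w5.png',im[:,:,::-1])"
```

```text
t 9.93 pos [0.5713 0.187  0.2021] phi -1.5612 tilt [0.0026 0.0013] F [-0.1  0.6 -2.3] w 0.0072 q7 -1.68
t 10.03 pos [0.5709 0.1868 0.2017] phi -1.5614 tilt [0.0019 0.0011] F [ 0.4 -0.7 -1.3] w 0.0071 q7 -1.68
shift [0.013 0.007 0.278] turn 0.0003
```

View pics/w5.png

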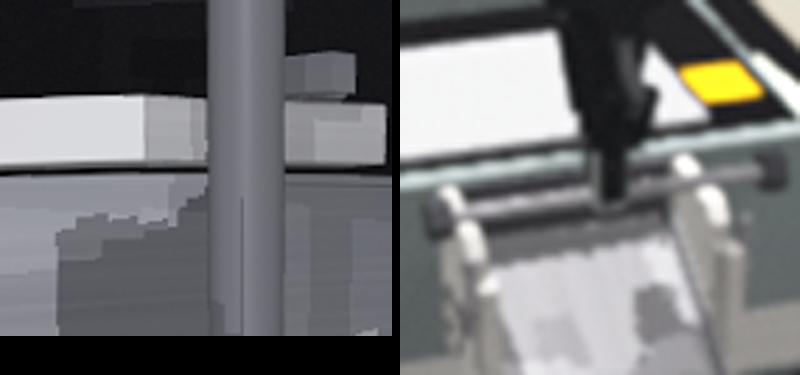

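The bar sits above the slots with the lead-in edge at (282,125), the prong's front end at (367,128) and the jaw's front at (357,106). Both knobs are outside the plates. I'll turn these into positions.

```bash
python3 - <<'E'
from h import *; import pickle
p,b=pickle.load(open('w5.pkl','rb'))
print("cam",-(np.array(p["R"]).T@p["t"]).round(4))
print("lead top",fback(p,(281.8,125),.184)[0].round(4)," -> seat y if -.240/-.246:")
print("prong front",fback(p,(367.5,128),.168)[0].round(4))
print("jaw top front",fback(p,(356.8,101),.187)[0].round(4))
print("bar",fback(p,(318,128),.207)[0].round(4))
print("plate in/out x", fback(p,(260,138),.184)[0].round(4),fback(p,(260,115),.184)[0].round(4))
# bar seen in side view against plates
C=np.load('C.npy')
for y in (.075,-.075): print(proj(b,place(C,[[-.262,y,.165]])))
E
```

```text
cam [0.6355 0.1876 0.345 ]
lead top [0.6433 0.2033 0.184 ]  -> seat y if -.240/-.246:
prong front [0.6432 0.1645 0.168 ]
jaw top front [0.6538 0.1717 0.187 ]
bar [0.6411 0.1878 0.207 ]
plate in/out x [0.6378 0.2128 0.184 ] [0.6479 0.2128 0.184 ]
[[306.32324714 195.90552525]]
[[354.92599268 188.54674825]]
```

{"name": "arm_command", "arguments": {
  "plan": [
    [1,[0.008,0.008,0.05],0],
    [1,[0.008,0.008,0.1],0],
    [1,[0.008,0.008,0.14],0],
    [1,[0.008,0.008,0.18],0],
    [1,[0.008,0.008,0.18],0]
  ]
}}

```text
time: 10.65
tool_pos: [0.5703, 0.1883, 0.1743]
tool_rot: [0.711, -0.703, -0.0, -0.002]
force: [0.9, 4.9, -0.3]
width: 0.0073
```

{"name": "arm_command", "arguments": {
  "plan": [
    [1,[0,0,0.03],0],
    [1,[0,0,0.06],0],
    [1,[0,0,0.08],0],
    [1,[0,0,0.1],0],
    [1,[0,0,0.1],0]
  ]
}}

```text
time: 11.28
tool_pos: [0.5691, 0.1862, 0.1597]
tool_rot: [0.71, -0.704, -0.001, -0.0]
force: [-2.4, 3.7, 8.3]
width: 0.007
```

```bash
python3 -c "
from cell import ctrl;from h import *
status(ctrl,(.570,.185,.160),-1.563);
ctrl.read_camera('top')
status(ctrl)"
```

```text
t 11.28 pos [0.5691 0.1862 0.1597] phi -1.5614 tilt [-0.0007  0.0019] F [-2.4  3.7  8.3] w 0.007 q7 -1.65
shift [ 0.008 -0.006 -0.002] turn 0.0003
t 11.32 pos [0.569  0.1863 0.1597] phi -1.5613 tilt [-0.0006  0.0019] F [-1.8  3.2  8.3] w 0.0072 q7 -1.65
```

{"name": "arm_command", "arguments": {
  "plan": [
    [1,[0,0,0.01],0],
    [1,[0,0,0.02],0],
    [1,[0,0,0.03],0],
    [1,[0,0,0.03],0]
  ]
}}

```text
time: 11.82
tool_pos: [0.5691, 0.1863, 0.1594]
tool_rot: [0.71, -0.704, -0.003, -0.001]
force: [-9.1, 1.9, 28.0]
width: 0.0072
```

```bash
python3 -c "
from cell import ctrl;from h import *
import pickle
status(ctrl)
p=ctrl.read_camera('wrist');b=ctrl.read_camera('side')
status(ctrl)
pickle.dump((p,b),open('w6.pkl','wb'))
A=cv2.resize(p['color'][80:200,230:370],None,fx=2.8,fy=2.8,interpolation=2)
B=cv2.resize(b['color'][140:215,290:370],None,fx=5,fy=5,interpolation=2)
im=np.zeros((375,800,3),np.uint8); im[:336,:392]=A; im[:,400:]=B
cv2.imwrite('pics/w6.png',im[:,:,::-1])"
```

```text
t 11.82 pos [0.5691 0.1863 0.1594] phi -1.5614 tilt [-0.0026  0.0046] F [-9.1  1.9 28. ] w 0.0072 q7 -1.64
t 11.93 pos [0.5692 0.1863 0.1594] phi -1.5614 tilt [-0.0025  0.0046] F [-10.1   1.7  28.4] w 0.0071 q7 -1.64
```

View pics/w6.png

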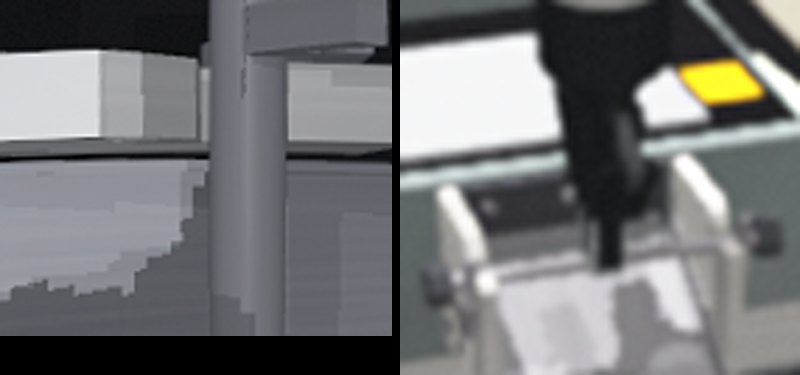

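Force rises to 28 N with z stopped at 0.1594, and the picture shows the bar in the slots with the right jaw's hook over it. It's seated, so I'll ease off, release and rise.

{"name": "arm_command", "arguments": {
  "plan": [
    [1,[0,0,-0.025],0],
    [0.6,[0,0,-0.025],0],
    [0,[0,0,-0.025],0],
    [0,[0,0,-0.025],0],
    [0,[0,0,-0.025],0]
  ]
}}

```text
time: 12.55
tool_pos: [0.5686, 0.1847, 0.1571]
tool_rot: [0.71, -0.704, 0.0, 0.001]
force: [-0.7, 0.1, 0.4]
width: 0.0426
```

```bash
python3 -c "
from cell import ctrl;from h import *
status(ctrl,(.563,-.04,.26),-1.30)"
```

```text
t 12.55 pos [0.5686 0.1847 0.1571] phi -1.5619 tilt [-0.0011 -0.0013] F [-0.7  0.1  0.4] w 0.0426 q7 -1.65
shift [ 1.498  0.052 -0.684] turn -0.0417
```

{"name": "arm_command", "arguments": {
  "plan": [
    [0,[0,0,-0.1],0],
    [0,[0,0,-0.3],0],
    [0,[0,0,-0.6],0],
    [0,[0,0,-0.75],0],
    [0,[0.2,0,-0.75],0]
  ]
}}

```text
time: 13.18
tool_pos: [0.5712, 0.159, 0.2741]
tool_rot: [0.713, -0.702, 0.001, -0.003]
force: [0.4, -0.8, -0.6]
width: 0.0428
```

{"name": "arm_command", "arguments": {
  "plan": [
    [0,[0.3,0,0],-0.02],
    [0,[0.6,0.02,0],-0.042],
    [0,[0.9,0.03,0],-0.042],
    [0,[0.98,0.04,0],-0.042],
    [0,[0.98,0.04,0],-0.042]
  ]
}}

```text
time: 13.8
tool_pos: [0.5648, 0.0076, 0.2711]
tool_rot: [0.796, -0.605, 0.0, -0.001]
force: [-1.1, 0.4, -0.7]
width: 0.0426
```

```bash
python3 -c "
from cell import ctrl;from h import *
import pickle
status(ctrl,(.563,-.089,.12),-1.30)
p=ctrl.read_camera('wrist');a=ctrl.read_camera('top');b=ctrl.read_camera('side')
status(ctrl,(.563,-.089,.12),-1.30)
pickle.dump((p,a,b),open('w7.pkl','wb'))
A=cv2.resize(p['color'],(560,420))
B=cv2.resize(b['color'][155:205,290:370],None,fx=3,fy=3,interpolation=2)
D=cv2.resize(a['color'][185:260,220:290],None,fx=3.4,fy=3.4,interpolation=2)
im=np.zeros((420,800,3),np.uint8); im[:,:560]=A; im[:150,560:]=B; im[155:155+D.shape[0],560:560+D.shape[1]]=D
cv2.imwrite('pics/w7.png',im[:,:,::-1])
g=a['color'].astype(int);m=(g.min(2)>110).astype(np.uint8); m[:, :272]=0; m[:,352:]=0; m[:205]=0; m[275:]=0
c=max(cv2.findContours(cv2.morphologyEx(m,3,np.ones((5,5))),0,2)[0],key=cv2.contourArea); q=cv2.approxPolyDP(cv2.convexHull(c),3,True)[:,0]; print(back(a,q,.035)[:,:2].round(3).tolist())
"
```

```text
t 13.8 pos [0.5648 0.0076 0.2711] phi -1.2999 tilt [0.0011 0.0009] F [-1.1  0.4 -0.7] w 0.0426 q7 -1.2
shift [0.618 0.185 1.007] turn 0.0
t 13.95 pos [0.5649 0.011  0.2703] phi -1.2937 tilt [0.     0.0008] F [0.1 0.6 0. ] w 0.0427 q7 -1.2
shift [0.639 0.195 1.002] turn 0.001
[[0.659, 0.012], [0.421, 0.038], [0.417, 0.092], [0.658, 0.064]]
```

View pics/w7.png

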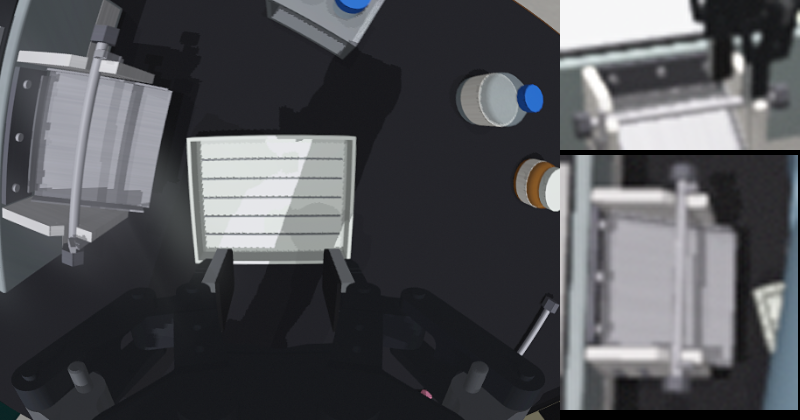

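The bar lies across both clips, parallel to the front, with the knobs outside. The tray's rim corners in the scaled wrist view are (187,137), (356,136), (350,263) and (197,264).

```bash
python3 - <<'E'
from cell import ctrl; from h import *; import pickle
p,a,b=pickle.load(open('w7.pkl','rb'))
q=np.array([(187,137),(356,136),(350,263),(197,264)])/.875
W=fback(p,q,.035)[:,:2]; print(W.round(4).tolist(),[round(float(np.linalg.norm(W[i]-W[i-1])),4) for i in range(4)],W.mean(0).round(4))
for i,j in((1,0),(2,3)): d=W[j]-W[i]; print(np.arctan2(d[1],d[0]).round(4))
print("wall mid",W[1:3].mean(0))
# cutter from this view: bar seated ends -> angle and seat
k=np.array([(104,38),(72,252)])/.875; B=fback(p,k,.165)[:,:2]; print("bar",B.round(4),B.mean(0).round(4),np.linalg.norm(B[0]-B[1]),np.arctan2(*(B[0]-B[1])[::-1]))
E
```

```text
[[0.5864, 0.1265], [0.6403, -0.0659], [0.4852, -0.1104], [0.4303, 0.0809]] [0.1626, 0.1998, 0.1613, 0.1989] [0.5355 0.0078]
1.8436
1.8501
wall mid [ 0.56270848 -0.08814453]
bar [[0.6675 0.1881]
 [0.469  0.1881]] [0.5682 0.1881] 0.19850477463935676 2.5730402638138406e-05
```

{"name": "arm_command", "arguments": {
  "plan": [
    [0,[0.2,0.06,0.3],0],
    [0,[0.45,0.13,0.6],0],
    [0,[0.63,0.19,0.9],0],
    [0,[0.63,0.19,1],0],
    [0,[0.63,0.19,1],0]
  ]
}}

```text
time: 14.58
tool_pos: [0.5626, -0.0878, 0.1191]
tool_rot: [0.798, -0.603, -0.001, 0.0]
force: [1.3, 0.2, 0.7]
width: 0.0427
```

```bash
python3 -c "
from cell import ctrl;from h import *
status(ctrl,(.5625,-.087,.016),-1.2956)"
```

```text
t 14.57 pos [ 0.5626 -0.0878  0.1191] phi -1.2946 tilt [-0.0026  0.0008] F [1.3 0.2 0.7] w 0.0427 q7 -0.87
shift [-0.004 -0.003  0.687] turn 0.0002
```

{"name": "arm_command", "arguments": {
  "plan": [
    [0,[-0.004,0,0.25],0],
    [0,[-0.004,0,0.45],0],
    [0,[-0.004,0,0.6],0],
    [0,[-0.004,0,0.68],0],
    [0,[-0.004,0,0.68],0]
  ]
}}

```text
time: 15.2
tool_pos: [0.5628, -0.0892, 0.0182]
tool_rot: [0.797, -0.604, -0.0, 0.0]
force: [-0.3, 0.7, -0.5]
width: 0.0428
```

{"name": "arm_command", "arguments": {
  "plan": [
    [0.4,[0,0,0],0],
    [0.7,[0,0,0],0],
    [1,[0,0,0],0],
    [1,[0,0,0],0],
    [1,[0,0,0],0]
  ]
}}

```text
time: 15.82
tool_pos: [0.5632, -0.0893, 0.0193]
tool_rot: [0.797, -0.604, 0.0, -0.001]
force: [-1.6, 1.6, 5.7]
width: 0.0021
```

```bash
python3 -c "
from cell import ctrl;from h import *
status(ctrl,(.5694,.06,.018),-1.5633)
status(ctrl)"
```

```text
t 15.82 pos [ 0.5632 -0.0893  0.0193] phi -1.2971 tilt [0.001  0.0011] F [-1.6  1.6  5.7] w 0.0021 q7 -0.76
shift [-0.947 -0.309  0.01 ] turn 0.0424
t 15.82 pos [ 0.5632 -0.0893  0.0193] phi -1.2971 tilt [0.001  0.0011] F [-1.6  1.6  5.7] w 0.0021 q7 -0.76
```

{"name": "arm_command", "arguments": {
  "plan": [
    [1,[-0.06,-0.02,-0.003],0.003],
    [1,[-0.18,-0.06,-0.003],0.01],
    [1,[-0.3,-0.1,-0.003],0.018],
    [1,[-0.42,-0.14,-0.003],0.026],
    [1,[-0.54,-0.18,-0.003],0.034]
  ]
}}

```text
time: 16.45
tool_pos: [0.567, -0.0058, 0.0193]
tool_rot: [0.727, -0.687, 0.001, 0.001]
force: [-0.2, -3.6, 3.8]
width: 0.0024
```

```bash
python3 -c "
from cell import ctrl;from h import *
status(ctrl,(.5694,.058,.0188),-1.5633)"
```

```text
t 16.45 pos [ 0.567  -0.0058  0.0193] phi -1.5138 tilt [ 0.0011 -0.0028] F [-0.2 -3.6  3.8] w 0.0024 q7 -1.1
shift [-0.424 -0.04   0.002] turn 0.0079
```

{"name": "arm_command", "arguments": {
  "plan": [
    [1,[-0.1,-0.01,0],0.003],
    [1,[-0.2,-0.02,0],0.006],
    [1,[-0.3,-0.03,0],0.008],
    [1,[-0.36,-0.04,0],0.008],
    [1,[-0.36,-0.04,0],0.008]
  ]
}}

```text
time: 17.08
tool_pos: [0.5704, 0.051, 0.0193]
tool_rot: [0.711, -0.703, 0.0, -0.001]
force: [-0.0, -1.1, 4.9]
width: 0.0021
```

```bash
python3 - <<'E'
from cell import ctrl; from h import *; import pickle
status(ctrl,(.5694,.069,.0188),-1.5633)
p=ctrl.read_camera('wrist');a=ctrl.read_camera('top');b=ctrl.read_camera('side')
pickle.dump((p,a,b),open('w8.pkl','wb'))
im=np.zeros((480,800,3),np.uint8); im[:,:480]=cv2.resize(p['color'],(480,360))[:1].repeat(480,0)*0
im[:360,:480]=cv2.resize(p['color'],(480,360)); B=cv2.resize(b['color'][150:280,280:390],None,fx=2.9,fy=2.9,interpolation=2); im[:B.shape[0],481:481+B.shape[1]]=B[:, :319]
cv2.imwrite('pics/w8.png',im[:,:,::-1])
# wall line in the wrist picture: white pixels near z=.035
g=p['color'].astype(int).min(2)
for v in (100,150,200,250,290): 
    s=g[v]; w=np.where(s>150)[0]; r=np.split(w,np.where(np.diff(w)>1)[0]+1); print(v,[(int(x[0]),int(x[-1])) for x in r if len(x)>4][-4:])
E
```

```text
t 17.07 pos [0.5704 0.051  0.0193] phi -1.5606 tilt [0.0016 0.0004] F [-0.  -1.1  4.9] w 0.0021 q7 -1.23
shift [-0.12   0.005  0.003] turn 0.0004
100 [(231, 322)]
150 [(109, 116), (120, 306), (311, 322)]
200 [(0, 20), (108, 305), (312, 322)]
250 [(0, 27), (117, 128), (141, 209)]
290 [(0, 36), (126, 130), (146, 224)]
```

{"name": "arm_command", "arguments": {
  "plan": [
    [1,[-0.03,0.003,0],0],
    [1,[-0.06,0.006,0],0],
    [1,[-0.08,0.006,0],0],
    [1,[-0.1,0.006,0],0],
    [1,[-0.1,0.006,0],0]
  ]
}}

```text
time: 17.85
tool_pos: [0.5691, 0.0638, 0.0192]
tool_rot: [0.71, -0.704, 0.001, -0.0]
force: [-0.2, -4.1, 5.7]
width: 0.0018
```

{"name": "arm_command", "arguments": {
  "plan": [
    [1,[-0.01,0,0],0],
    [1,[-0.02,0,0],0],
    [1,[-0.02,0,0],0]
  ]
}}

```text
time: 18.23
tool_pos: [0.569, 0.0663, 0.0192]
tool_rot: [0.71, -0.704, 0.001, 0.0]
force: [-0.4, -5.1, 6.0]
width: 0.002
```

{"name": "arm_command", "arguments": {
  "plan": [
    [1,[-0.007,0,0],0],
    [1,[-0.014,0,0],0],
    [1,[-0.014,0,0],0]
  ]
}}

```text
time: 18.6
tool_pos: [0.569, 0.0683, 0.0193]
tool_rot: [0.71, -0.704, 0.001, 0.0]
force: [-0.1, -5.0, 6.5]
width: 0.002
```

{"name": "arm_command", "arguments": {
  "plan": [
    [1,[-0.007,0,0],0],
    [1,[-0.014,0,0],0],
    [1,[-0.014,0,0],0]
  ]
}}

```text
time: 18.98
tool_pos: [0.5689, 0.0704, 0.0193]
tool_rot: [0.71, -0.704, 0.001, 0.0]
force: [0.5, -4.8, 6.5]
width: 0.0022
```

{"name": "arm_command", "arguments": {
  "plan": [
    [1,[-0.007,0,0],0],
    [1,[-0.014,0,0],0],
    [1,[-0.014,0,0],0]
  ]
}}

```text
time: 19.35
tool_pos: [0.5689, 0.0709, 0.0192]
tool_rot: [0.71, -0.705, 0.002, 0.001]
force: [0.3, -5.9, 6.2]
width: 0.0024
```

{"name": "arm_command", "arguments": {
  "plan": [
    [1,[-0.007,0,0],0],
    [1,[-0.014,0,0],0],
    [1,[-0.014,0,0],0]
  ]
}}

```text
time: 19.73
tool_pos: [0.5688, 0.071, 0.0193]
tool_rot: [0.709, -0.705, 0.003, 0.001]
force: [0.9, -9.1, 6.1]
width: 0.0022
```

{"name": "arm_command", "arguments": {
  "plan": [
    [1,[0.01,0,0],0],
    [0.7,[0.015,0,0],0],
    [0.4,[0.015,0,0],0],
    [0.4,[0.015,0,0],0],
    [0.4,[0.015,0,-0.05],0]
  ]
}}

```text
time: 20.35
tool_pos: [0.5674, 0.0749, 0.0257]
tool_rot: [0.711, -0.703, -0.001, 0.001]
force: [0.3, -0.2, -0.4]
width: 0.0253
```

{"name": "arm_command", "arguments": {
  "plan": [
    [0.4,[0,0,-0.3],0],
    [0.4,[0.1,0,-0.7],0],
    [0.4,[0.35,0,-1],0],
    [0.4,[0.6,0,-1],0],
    [0.4,[0.6,0,-1],0]
  ]
}}

```text
time: 20.98
tool_pos: [0.5692, -0.0207, 0.1781]
tool_rot: [0.708, -0.706, 0.001, -0.001]
force: [0.1, 0.1, -0.2]
width: 0.0255
```

```bash
python3 - <<'E'
from cell import ctrl; from h import *; import pickle
status(ctrl)
p=ctrl.read_camera('wrist');a=ctrl.read_camera('top');b=ctrl.read_camera('side'); status(ctrl)
pickle.dump((p,a,b),open('w9.pkl','wb'))
im=np.zeros((540,800,3),np.uint8)
im[:375,:500]=cv2.resize(p['color'],(500,375)); B=cv2.resize(b['color'][150:280,285:385],None,fx=2.9,fy=2.9,interpolation=2); im[:B.shape[0],505:505+B.shape[1]]=B
D=cv2.resize(a['color'][185:265,165:335],(340,160),interpolation=2); im[378:538,:340]=D
cv2.imwrite('pics/w9.png',im[:,:,::-1])
E
```

```text
t 20.98 pos [ 0.5692 -0.0207  0.1781] phi -1.5687 tilt [ 0.0026 -0.0006] F [ 0.1  0.1 -0.2] w 0.0255 q7 -1.27
t 21.12 pos [ 0.5689 -0.0148  0.176 ] phi -1.5603 tilt [-0.0007  0.0012] F [-0.3  0.9  0.3] w 0.0258 q7 -1.27
```

View pics/w9.png

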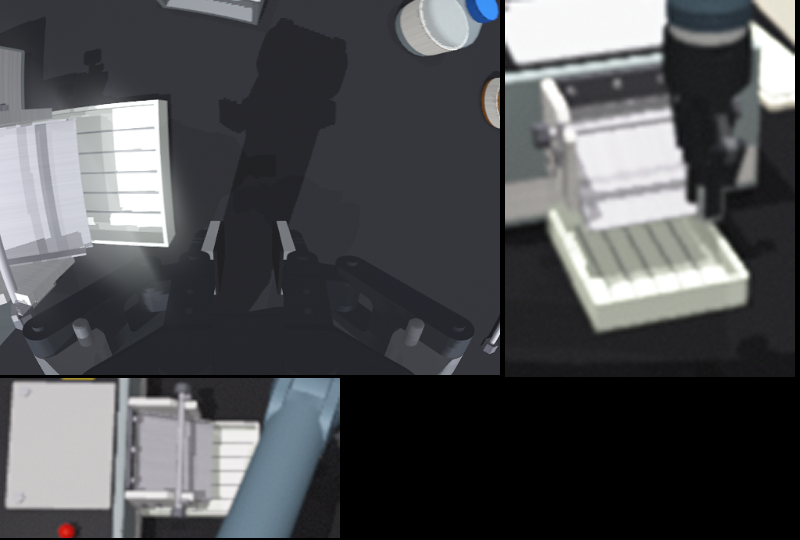

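The tray is under the chute, square, with its front end hidden under the housing side; the bar is still seated. That was my last picture, so the rest is numeric. I'll measure the rear rim corners and the lip.

```bash
python3 - <<'E'
from h import *; import pickle
p,a,b=pickle.load(open('w9.pkl','rb')); Cw=np.array([.5675,.4475,1.578])
q=np.array([(169,99),(175,246)])*1.28
W=fback(p,q,.035); print("wrist rear corners",W.round(4).tolist(),"mid",W.mean(0).round(4),"len",np.linalg.norm(W[0]-W[1]),"ang",np.arctan2(*(W[0]-W[1])[[1,0]]).round(4))
# refine: right edge of tray (outer rim) in wrist picture by row
g=cv2.cvtColor(p['color'],cv2.COLOR_RGB2GRAY).astype(int); E=[]
for v in range(140,305,6):
    s=g[v,180:260]; i=np.argmin(np.diff(cv2.GaussianBlur(s.astype(np.float32)[None],(5,1),0)[0])); E.append((180+i+.5,v))
print(E[::5]); X=fback(p,E,.02)[:,:2]; print("edge slope dy/dx",np.polyfit(X[:,0],X[:,1],1))
# side view: front-facing short wall's rim corners, from crop
S=np.array([(591-505,300),(748-505,262),(548-505,210)])/2.9+[285,150]; print("side",back(b,S,.035).round(4).tolist())
for C in (np.load('C.npy'),Cw): print("expected rear corners",place(C,[(-.38,-.08,.035),(-.38,.08,.035)]).round(4).tolist(), "lip px wrist",(fproj(p,place(C,[(-.304,-.067,.068),(-.304,.067,.068)]))/1.28).round(0).tolist())
# top view tray rim edges
ga=cv2.cvtColor(a['color'],cv2.COLOR_RGB2GRAY).astype(int); print(ga[225,270:305].tolist()); print(ga[195:262,283].tolist())
E
```

```text
wrist rear corners [[0.6481, 0.0584, 0.035], [0.4892, 0.0614, 0.035]] mid [0.5686 0.0599 0.035 ] len 0.1588989453131046 ang -0.0188
[(np.float64(202.5), 140), (np.float64(203.5), 170), (np.float64(205.5), 200), (np.float64(206.5), 230), (np.float64(209.5), 260), (np.float64(212.5), 290)]
edge slope dy/dx [0.00303898 0.07293786]
side [[0.4882, 0.0741, 0.035], [0.6605, 0.0912, 0.035], [0.4882, 0.2533, 0.035]]
expected rear corners [[0.652, 0.0656, 0.035], [0.492, 0.0641, 0.035]] lip px wrist [[81.0, 115.0], [98.0, 243.0]]
expected rear corners [[0.6502, 0.0681, 0.035], [0.4902, 0.0669, 0.035]] lip px wrist [[79.0, 117.0], [96.0, 244.0]]
[171, 163, 161, 163, 182, 217, 228, 229, 228, 229, 228, 229, 228, 228, 229, 230, 230, 227, 219, 200, 143, 101, 104, 108, 115, 117, 118, 121, 123, 123, 125, 127, 125, 127, 127]
[43, 43, 43, 44, 43, 41, 42, 45, 45, 41, 44, 124, 195, 192, 166, 197, 228, 238, 239, 239, 240, 229, 199, 229, 239, 239, 239, 240, 229, 197, 228, 239, 239, 239, 240, 229, 199, 229, 240, 239, 240, 240, 230, 196, 211, 204, 174, 146, 120, 104, 99, 101, 105, 109, 110, 113, 113, 114, 116, 117, 118, 119, 119, 121, 121, 121, 123]
```

{"name": "arm_command", "arguments": {
  "plan": [
    [1,[0,0,0.3],0],
    [1,[0,0,0.6],0],
    [1,[0,0,0.9],0],
    [1,[0,0,1],0],
    [1,[0,0,1],0]
  ]
}}

```text
time: 21.75
tool_pos: [0.5686, -0.0151, 0.0254]
tool_rot: [0.711, -0.703, -0.001, 0.001]
force: [0.2, -0.9, -0.5]
width: -0.0001
```

```bash
python3 -c "
from cell import ctrl;from h import *
status(ctrl,(.570,.050,.02),-1.5633)"
```

```text
t 21.75 pos [ 0.5686 -0.0151  0.0254] phi -1.5599 tilt [-0.0023 -0.0002] F [ 0.2 -0.9 -0.5] w -0.0001 q7 -1.11
shift [-0.434 -0.014  0.036] turn 0.0005
```

{"name": "arm_command", "arguments": {
  "plan": [
    [1,[-0.1,-0.005,0.03],0],
    [1,[-0.2,-0.01,0.04],0],
    [1,[-0.3,-0.01,0.04],0],
    [1,[-0.36,-0.01,0.04],0],
    [1,[-0.38,-0.01,0.04],0]
  ]
}}

```text
time: 22.38
tool_pos: [0.5702, 0.0424, 0.0204]
tool_rot: [0.711, -0.703, -0.0, -0.0]
force: [0.2, -0.3, -0.7]
width: 0.0001
```

{"name": "arm_command", "arguments": {
  "plan": [
    [1,[-0.02,0,0],0],
    [1,[-0.04,0,0],0],
    [1,[-0.055,0,0],0],
    [1,[-0.055,0,0],0]
  ]
}}

```text
time: 22.88
tool_pos: [0.57, 0.0492, 0.0202]
tool_rot: [0.71, -0.704, -0.0, 0.0]
force: [0.6, -0.3, 0.0]
width: 0.0
```

{"name": "arm_command", "arguments": {
  "plan": [
    [1,[-0.01,0,0],0],
    [1,[-0.02,0,0],0],
    [1,[-0.03,0,0],0],
    [1,[-0.03,0,0],0]
  ]
}}

```text
time: 23.38
tool_pos: [0.57, 0.054, 0.0202]
tool_rot: [0.711, -0.704, -0.0, -0.0]
force: [1.0, 0.2, -0.1]
width: -0.0002
```

{"name": "arm_command", "arguments": {
  "plan": [
    [1,[-0.007,0,0],0],
    [1,[-0.014,0,0],0],
    [1,[-0.014,0,0],0]
  ]
}}

```text
time: 23.75
tool_pos: [0.57, 0.0554, 0.0202]
tool_rot: [0.71, -0.704, 0.0, 0.0]
force: [-0.4, -0.6, 0.1]
width: 0.0003
```

{"name": "arm_command", "arguments": {
  "plan": [
    [1,[-0.007,0,0],0],
    [1,[-0.014,0,0],0],
    [1,[-0.014,0,0],0]
  ]
}}

```text
time: 24.12
tool_pos: [0.5699, 0.0555, 0.0202]
tool_rot: [0.71, -0.704, 0.001, 0.001]
force: [0.1, -5.4, -0.1]
width: -0.0002
```

{"name": "arm_command", "arguments": {
  "plan": [
    [1,[-0.007,0,0],0],
    [1,[-0.014,0,0],0],
    [1,[-0.014,0,0],0],
    [1,[-0.014,0,0],0]
  ]
}}

```text
time: 24.62
tool_pos: [0.5699, 0.0556, 0.0203]
tool_rot: [0.709, -0.705, 0.002, 0.002]
force: [-0.9, -8.0, -0.5]
width: -0.0002
```

{"name": "arm_command", "arguments": {
  "plan": [
    [1,[0.05,0,0],0],
    [1,[0.2,0,0],0],
    [1,[0.5,0,-0.2],0],
    [1,[0.8,0,-0.6],0],
    [1,[1,0,-1],0]
  ]
}}

```text
time: 25.25
tool_pos: [0.5709, -0.082, 0.1563]
tool_rot: [0.71, -0.704, -0.001, -0.0]
force: [0.6, 0.9, 0.2]
width: -0.0002
```

{"name": "arm_command", "arguments": {
  "plan": [
    [1,[0.3,0.3,-0.3],0],
    [1,[0.6,0.6,-0.5],0],
    [1,[0.7,0.9,-0.5],0],
    [1,[0.7,0.9,-0.5],0],
    [1,[0.7,0.9,-0.5],0]
  ]
}}

```text
time: 25.88
tool_pos: [0.4379, -0.1868, 0.2307]
tool_rot: [0.711, -0.703, -0.001, -0.002]
force: [0.1, 0.7, -0.4]
width: 0.0001
```

{"name": "arm_command", "arguments": {
  "plan": [
    [1,[0,0,0],0],
    [1,[0,0,0],0],
    [1,[0,0,0],0]
  ]
}}

```text
time: 26.25
tool_pos: [0.4378, -0.1879, 0.2301]
tool_rot: [0.711, -0.703, 0.0, 0.001]
force: [0.1, -0.6, 0.1]
width: -0.0004
```

```bash
python3 - <<'E'
from cell import ctrl; from h import *; import pickle
status(ctrl)
p=ctrl.read_camera('wrist');a=ctrl.read_camera('top');b=ctrl.read_camera('side')
pickle.dump((p,a,b),open('w10.pkl','wb'))
def whitebox(pic,r,z,bk):
    u0,u1,v0,v1=r; m=(pic['color'][v0:v1,u0:u1].astype(int).min(2)>120).astype(np.uint8)
    n,l,st,ce=cv2.connectedComponentsWithStats(m); i=1+np.argmax(st[1:,4]); c=cv2.findContours((l==i).astype(np.uint8),0,2)[0][0]
    q=cv2.approxPolyDP(cv2.convexHull(c),2.5,True)[:,0]+[u0,v0]; print(q.tolist(),bk(pic,q,z)[:,:2].round(3).tolist())
whitebox(a,(272,320,190,275),.035,back)
# rear outer edge, top view, subpixel: dy/dx, and lateral ends
ga=cv2.GaussianBlur(cv2.cvtColor(a['color'],cv2.COLOR_RGB2GRAY),(3,3),0).astype(float)
E=[]
for v in range(212,250,3):
    s=ga[v,280:310]; i=np.argmin(np.diff(s)); E.append((280+i+.5,v))
X=back(a,E,.035)[:,:2]; print("rear edge",np.polyfit(X[:,0],X[:,1],1),E[::4])
E=[[],[]]
for u in range(275,291,3):
    d=np.diff(ga[195:270,u]); E[0].append((u,195+np.argmax(d[:25])+.5)); E[1].append((u,195+40+np.argmin(d[40:])+.5))
print(E); print([back(a,e,.035)[:,:2].mean(0).round(4).tolist() for e in E])
# bar: seated knobs via wrist/networks
for n,pic in (("top",a),("side",b)):
    print(n,[(np.round(d['at'],0).tolist(),round(d['conf'],2)) for d in ctrl.boxes_of('guide_bar',pic)])
C=np.array([.5675,.4475,1.578]); print("seat px",proj(a,place(C,[[-.262,0,.165]])).round(0),proj(b,place(C,[[-.262,0,.165]])).round(0))
E
```

```text
t 26.25 pos [ 0.4378 -0.1879  0.2301] phi -1.56 tilt [-0.0013 -0.0019] F [ 0.1 -0.6  0.1] w -0.0004 q7 -1.17
[[274, 206], [294, 208], [293, 253], [272, 253]] [[0.653, 0.136], [0.647, 0.067], [0.489, 0.067], [0.488, 0.138]]
rear edge [-0.01384183  0.07276785] [(np.float64(294.5), 212), (np.float64(294.5), 224), (np.float64(293.5), 236), (np.float64(293.5), 248)]
[[(275, np.float64(205.5)), (278, np.float64(205.5)), (281, np.float64(205.5)), (284, np.float64(206.5)), (287, np.float64(206.5)), (290, np.float64(206.5))], [(275, np.float64(253.5)), (278, np.float64(253.5)), (281, np.float64(253.5)), (284, np.float64(253.5)), (287, np.float64(253.5)), (290, np.float64(253.5))]]
[[0.6537, 0.1069], [0.4871, 0.1023]]
top [([299.0, 477.0], 0.84), ([325.0, 398.0], 0.68), ([222.0, 254.0], 0.62)]
side [([472.0, 386.0], 0.95), ([377.0, 247.0], 0.84), ([190.0, 346.0], 0.46)]
seat px [[254. 221.]] [[330. 192.]]
```

```bash
python3 - <<'E'
from h import *; import pickle
p,a,b=pickle.load(open('w10.pkl','rb')); C=np.array([.5675,.4475,1.578])
for z in (.165,.172,.18): print(z,"predicted knobs side",proj(b,place(C,[(-.262,.101,z),(-.262,-.101,z)])).round(1).tolist(),"top",proj(a,place(C,[(-.262,.101,z),(-.262,-.101,z)])).round(1).tolist())
g=cv2.cvtColor(b['color'],cv2.COLOR_RGB2GRAY).astype(int)
for u0,v0 in ((290,186),(355,176)):
    s=g[v0:v0+22,u0:u0+18]; m=((s<95)&(s>0)).astype(np.uint8); n,l,st,ce=cv2.connectedComponentsWithStats(m)
    print([(st[i].tolist(),(ce[i]+[u0,v0]).round(1).tolist()) for i in range(1,n) if st[i,4]>15]); print("\n".join(" ".join("%3d"%x for x in r) for r in s[::2]))
E
```

```text
0.165 predicted knobs side [[296.9, 196.8], [362.3, 187.0]] top [[253.5, 252.6], [255.4, 190.7]]
0.172 predicted knobs side [[296.7, 194.7], [362.4, 184.9]] top [[253.3, 252.2], [255.1, 190.1]]
0.18 predicted knobs side [[296.6, 192.2], [362.5, 182.5]] top [[253.0, 251.8], [254.9, 189.5]]
[([12, 0, 6, 18, 90], [304.8, 193.4]), ([4, 8, 7, 8, 39], [296.4, 197.8])]
105 103 104 104 103 102 103 115 139 160 159 132  69  30  24  27  27  28
102 105 104 105 103 102 104 112 137 158 159 133  76  32  26  28  27  29
104 104 103 103 103 103 104 112 137 156 154 135  86  38  28  27  28  28
103 101 104 103 106 111 115 121 135 148 154 135  84  36  26  27  27  29
102 102 103  99  91  96 107 111 108 122 165 178 126  51  24  26  29  27
102 102 103  97  83  73  81  92  92 101 137 154 112  48  24  29  28  27
101 103 103  99  87  72  74  80  78  78  96 120 113  66  33  25  27  28
102 102 101 100  94  76  62  62  68  77  96 126 137 114  66  36  25  25
101 100 100 101 102 100  99  99 115 135 136 117 108 108  97  80  64  49
101 102 100 101 100 102 100 102 103 114 129 129 101  97 107 118 131 124
100 100 101 101
[... 186 characters left out ...]
 108 109 108 108 107 108 109 109 109 108 107 114 176
161 108 105 106 106 108 108 108 110 108 108 109 109 108 109 109 110 151
199 127 116 140 148 133 117 116 116 116 113 111 108 109 108 108 116 178
210 139 127 153 158 127 108 116 117 114 111 108 108 110 109 108 109 129
209 178 137 118 124 137 126  98  91  92  94 101 108 109 108 108 104  93
251 251 234 172 124 112  97  81  81  81  80  92 105 107 108 107 105  88
243 253 250 224 142  89  68  58  59  64  73  89 105 108 106 106 104  87
157 162 159 145 126 112 105 103 104 106 106 106 106 106 106 107 103  83
153 153 151 141 121 112 108 108 108 108 108 107 107 106 107 107 102  82
156 152 150 139 117 108 107 107 108 107 106 106 106 107 107 106  98  73
```

Both knob positions match the fully seated height (z = 0.165). Handing in.

```bash
python3 -c "
from cell import ctrl;from h import *
status(ctrl); print(ctrl.hand_in())"
```

```text
t 26.5 pos [ 0.4373 -0.1883  0.2302] phi -1.5614 tilt [-0.0004 -0.0004] F [0.1 0.1 0.4] w 0.0 q7 -1.17
the job is handed in; nothing more can be done
None
```

The guide bar is back across the cutter's outlet and the tray is in place under the chute. I handed the job in at 26.5 s with the arm clear of everything.

**Guide bar:** I pressed the small grey bar down past the jaws until it stopped, at about 28 N upward on the wrist. In the last side picture, both knobs appear where they should for a fully seated bar, within about 2 px (2 px is roughly 7 mm of height). One picture showed the right jaw's hook over the bar. I did not see the left jaw closed as clearly. That it has closed is inferred from the bar lying level and from the stop I felt when pressing.

**Tray:** I gripped the tray's rear wall and slid it along the bench until it touched the cutter's front. Then I let go and pressed it flush with the closed fingers at about 8 N. The last measurements:

| Check | Measured | Expected |
|---|---|---|
| Middle across the front (world x) | 0.570 m | 0.570 m |
| Rear edge (world y) | 0.065–0.067 m | 0.066–0.068 m |
| Squareness to the front | within about 0.02 rad | square |

**Disagreements:**
- The cutter position from different cameras differed by 2–4 mm. The stop against the cutter's front came about 2 mm further in than my estimate.
- One wrist reading put the tray's rear edge 5–8 mm short, but that picture was taken while the arm was still moving. The later top-view reading did not show it.

The arm did not touch the other bench things.

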